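# Refit the index plate on the stringing machine's turntable

## Robot

A 7-joint arm with a two-finger parallel gripper is mounted at the origin on the work surface. World frame = base frame: x ahead of the robot, y to its left, z up, the work surface at z = 0. Lengths are in m, angles in rad, forces in N, time in s.
With the tool pointing down it reaches from about 0.4 to 0.9 m from the base axis. Payload 5.6 kg.
Tool frame: the origin (TCP) lies midway between the tips of the shut fingers; the grasp point (between the pads) lies 19 mm behind it; z points along the fingers, y is the line along which they close (so a half turn about z gives the same grasp; the last joint's range is limited). The gripper opens to 92 mm and grips with 3 to 60 N. Pads are 20 mm wide; open, the fingers measure 128 mm over their backs; the gripper's body (75 mm by 189 mm) begins 69 mm behind the grasp point.
Start: joints at [1.185, 0.468, -0.012, 1.603, 0.006, 1.071, -0.056], TCP at [0.218, -0.612, 0.215] pointing down, gripper open.
Joint ranges: [-2.53, 2.53], [-0.31, 2.02], [-1.57, 1.55], [0.28, 2.44], [-1.29, 4.43], [0.15, 1.84], [-2.92, 2.92]. Speed limits (rad/s): [2.57, 2.57, 3.14, 3.14, 3.14, 3.14, 3.14].

## Interface

Orientations are given as a 3x3 rotation matrix whose columns are the frame's x, y, z axes.
In Python, from station import env, effector, solver, viewer, workorder, search_frame, tip_of gives the robot as it stands. Calls block until the motion is done:
- env.reach(position, orientation): joint-space move of the TCP to a pose.
- env.movel(position, frame=None, rate=0.15): straight line of the TCP; frame=None keeps the orientation; rate is the mean speed in m/s.
- env.goto_joints(angles): joint-space move.
- effector.release() and effector.grasp(squeeze=None): open the fingers fully, or close them until they stop; squeeze is the grip in N (None keeps the last).
- env.pause(seconds).
- solver.inverse_kinematics(position, orientation): joint angles nearest the present ones, or None.
- env.sense(): the state.
- viewer.read_camera(name): name is "side" or "top" or "wrist"; returns (picture, depth): 400x640x3 uint8, red, green, blue; 400x640 float32, m along the optical axis (not along the pixel's ray), 0 where there is no reading.
- viewer.camera_info(name): a dict with "intrinsics" (3x3 intrinsics, pixels), "eye" and "rotation" of the camera in the world; the wrist camera has in their place "T_tool_cam" (4x4, takes a point from camera to tool coordinates, whose origin is the TCP and whose axes are the flange's). Camera axes: x right, y up, looking along -z (the intrinsics and any distortion apply to the point x, -y, -z); pixel columns grow to the right and rows downward; lengths in m; the calibration is good to about 2 mm. A picture is of the moment at which its call begins: read the wrist's pose just before it. camera_info takes no time and is no camera call.
A pose or a line that the arm cannot do raises env.PlanningError and nothing moves.
- workorder.finish_job(): hands the job in; it is judged then, once.
Trained networks look in the newest picture that a camera, given by its name, has taken for a name from the list of things; names that differ only in an ending like _2 or _b are one class to them, and where a whole thing is asked for, a point or a joint stands for the part that bears it (a point fixed in the world has none). Each returns a list of dicts, best first, with "score" (0 to 1); they miss things now and then, are a little off and sometimes report something else, mostly with a low value. They report only what shows in the picture. A call takes as long as a camera call. They do not tell look-alikes from the thing itself.
- search_frame(camera, name): "at" ([x, y, z] in m, in world coordinates, good to about 4 mm: the middle of the surface that is visible of it).
- tip_of(camera, name): "at" ([x, y, z] in m, in world coordinates, good to about 4 mm: a listed point, or the origin of a listed thing).
The state is a dict: "t": time; "joint_positions": joint angles; "joint_velocities": joint speeds; "tau": joint torques, N m; "ee_pos": TCP position; "tcp_rot": TCP orientation; "wrist_force": force on the tool from outside, world axes, zero at the start; "moment": the same for the moment, N m; "gripper_width": finger opening in m; "grasp_force": force on a finger pad.
Only numpy, scipy, OpenCV 4.12 (cv2) and the standard library are available. Lean on these libraries where they do the work, as an engineer would, in place of code of your own. Each camera call takes 0.05 s, during which the arm holds its last target. There are 200 camera calls.

## Task

Pick up the aluminium index plate by its square green grip and put it over the brass centre spigot of the stringing machine's turntable. Keeping it lightly pressed down, turn it until all four holes find the four steel studs, then slide it down fully home, flat against the dark flange, and let go. Be gentle: never push or twist the plate hard on the machine, and leave the other things on the bench where they are.

Things in the scene. Friction and masses are not known exactly. Their poses are not given: they have to be found in the camera images.
- plate: Loose aluminium disc lying flat on a cork pad 6 mm thick, grip upward: 110 mm across, 8 mm thick, 200 to 325 g. Origin: centre of its underside, z up along its axis. A 19 mm bore runs through plate and grip on the axis. Four 12 mm through holes lie 33 mm from the axis, on the plate's +x, +y, -x and -y axes, so it fits at any quarter turn.
- machine: Fixed grey turntable pedestal: round foot 150 mm across, 12 mm thick; column; on top a dark steel flange 112 mm across, its flat face 60 mm above the bench. Origin: centre of the foot's underside, z up; a red knob on the foot marks its -x side. The flange is braked and does not turn. The plate may never bear on it (pressing and twisting together) with over 40 N, even as it touches down (arrive under 15 mm/s); 3 to 8 N is enough to feel.
- flange_face (a point): On the turntable axis in the plane of the flange's face: the plate's underside centre must come here. Four 8 mm steel studs stand 16 mm up from the face, 33 mm from the axis, a quarter turn apart. Their angle is not measured: the set lies within 0.6 rad either way of the machine's x and y axes, to be seen or felt. They bear a plate not lined up; within about 3 degrees it drops over them.
- racquet: Bystander: loose black graphite racquet head lying flat, hoop 352 by 272 mm, 22 mm high, with a short throat to its -x. Origin: hoop centre at the bench surface.
- grommets: Bystander: loose translucent grommet strip, 12 by 170 mm along its y, 11 mm high. Origin: centre of its underside.
- nipper: Bystander: loose steel cutting nipper with green grips, 155 mm along its x, 56 mm wide, 16 mm high, jaws to +x. Origin: near its middle, at the bench surface.
- awl: Bystander: loose awl with bone handle and brass cap, 137 mm along its x, 24 mm high, point to +x. Origin: near its middle, at the bench surface.
- spool: Bystander: loose empty orange spool standing upright, 76 mm across, 40 mm high. Origin: centre of its underside.
- jar: Bystander: loose amber jar with lid, 60 mm across, 85 mm high. Origin: centre of its underside.
- plate_grip (a point): Centre of the top of the plate's green grip, 42 mm above the plate's underside. The grip is 36 mm square in plan, flat-sided, from 8 to 42 mm above the underside, its sides square to the plate's x and y axes.
- spigot_tip (a point): Centre of the top of the brass centre spigot, 44 mm above the flange face. The spigot is 16 mm across; its top 6 mm taper to 9 mm across. A plate on the spigot that rests on the stud tips has its underside 28 mm below this point.
Things that resemble listed ones, but are neither listed nor needed, are in the scene too. What is meant by the plate is not blue, pink or turquoise, and is the larger of those in its own colour.

How it is judged:
On the way, in this order (a step that is already met when the one before it is completed fails the run):
1. the plate is lifted at least 30 mm clear of its pad (height (world z) of plate above 0.036 m), for 0.1 s.
2. the plate is threaded on the spigot (horizontal distance between plate and flange_face below 0.004 m and z of plate in the frame of flange_face below 0.034 m), for 0.1 s.
At the end, for the whole second after the job is handed in: The plate lies at rest on the flange, grip up and level within 3 degrees, its underside within 3 mm of the flange face and its centre within 4 mm of the axis, so that all four studs are in its holes; the robot has let go (z of plate in the frame of flange_face between -0.003 and 0.003 m and horizontal distance between plate and flange_face below 0.004 m and angle between plate's own z axis and vertical below 0.05 rad and linear speed of plate below 0.01 m/s); the robot touches nothing.
It fails at once if the plate bears on the machine, pressing and twisting together, with more than 40 N (contact force between plate and machine above 40 N).
It fails at once if a bystander is moved more than 30 mm (distance of any of racquet, grommets, nipper, awl, spool, jar from where it was at the start of the episode above 0.03 m).
It also fails if it takes over 58 s, if anything falls off the work surface, if the arm or the gripper's body presses on something with over 40 N, if the wrist force passes 120 N, or if a joint passes its speed limit or range.

## Working session

There is one attempt and no reset: what is moved stays moved. The work goes in short steps, each a Python script; the robot and the scene stay as the last script left them, time stands still between calls to the robot, and variables do not carry over. Pictures are saved under pics/ and viewed, at most 10 in all, crops included, and the job is handed in when it is done.

```bash
mkdir -p pics; ls; python3 - <<'E'
from station import env, viewer, search_frame, tip_of
import cv2, numpy as np
for c in ("top","side"):
    p,d=viewer.read_camera(c); cv2.imwrite(f"pics/{c}0.png",p[:,:,::-1])
    i=viewer.camera_info(c); print(c,{k:np.round(v,3).tolist() if not isinstance(v,str) else v for k,v in i.items()})
    for n in ("plate","machine"): print(n,[(np.round(r["at"],3).tolist(),round(r["score"],2)) for r in search_frame(c,n)])
    for n in ("plate_grip","flange_face","spigot_tip"): print(n,[(np.round(r["at"],3).tolist(),round(r["score"],2)) for r in tip_of(c,n)])
print(viewer.camera_info("wrist")); print(env.sense())
E
```

```text
pics
top {'intrinsics': [[512.099, 0.0, 316.709], [0.0, 512.099, 195.203], [0.0, 0.0, 1.0]], 'eye': [0.285, 0.009, 1.476], 'rotation': [[-0.009, 0.987, -0.162], [-1.0, -0.01, -0.0], [-0.002, 0.162, 0.987]]}
plate [([0.511, -0.218, 0.016], 0.98), ([0.284, -0.351, 0.007], 0.9), ([0.621, -0.075, 0.006], 0.85), ([0.36, -0.236, 0.008], 0.65), ([0.331, -0.057, 0.01], 0.58)]
machine [([0.55, 0.213, 0.06], 0.65)]
plate_grip [([0.36, -0.241, 0.034], 0.92), ([0.339, -0.064, 0.043], 0.86), ([0.625, -0.076, 0.029], 0.84), ([0.283, -0.358, 0.041], 0.79)]
flange_face [([0.555, 0.221, 0.058], 0.9)]
spigot_tip [([0.718, 0.083, -0.0], 0.72), ([0.558, 0.223, 0.104], 0.71)]
side {'intrinsics': [[370.628, 0.0, 317.677], [0.0, 370.628, 201.387], [0.0, 0.0, 1.0]], 'eye': [0.334, 0.718, 0.835], 'rotation': [[-0.972, 0.172, -0.159], [-0.233, -0.682, 0.693], [0.011, 0.711, 0.703]]}
plate [([0.281, -0.34, 0.007], 0.86), ([0.336, -0.048, 0.013], 0.79), ([0.36, -0.233, 0.004], 0.74), ([0.618, -0.069, 0.008], 0.7)]
machine [([0.549, 0.239, 0.061], 0.94)]
plate_grip [([0.513, -0.228, 0.044], 0.95), ([0.623, -0.07
[... 861 characters left out ...]
, 'joint_velocities': array([ 0.00050355, -0.00100077, -0.00031728,  0.00168294,  0.0023544 ,
       -0.00109844, -0.00036946]), 'tau': array([-2.41725520e-04, -5.20133507e+01, -1.24142194e-02, -2.43950075e+01,
       -5.67352585e-02,  1.14877283e-02,  8.82513092e-06]), 'ee_pos': array([ 0.21842317, -0.61219665,  0.21461778]), 'tcp_rot': array([[ 9.41858676e-01,  3.36009278e-01, -2.10776141e-05],
       [ 3.36009277e-01, -9.41858675e-01, -4.50051673e-05],
       [-3.49742875e-05,  3.53062334e-05, -9.99999999e-01]]), 'wrist_force': array([ 1.30012894,  0.39288925, -0.70494656]), 'moment': array([-0.03632888,  0.04017788,  0.01790014]), 'grasp_force': 0.0, 'gripper_width': 0.09210447287173933}
```

View pics/top0.png

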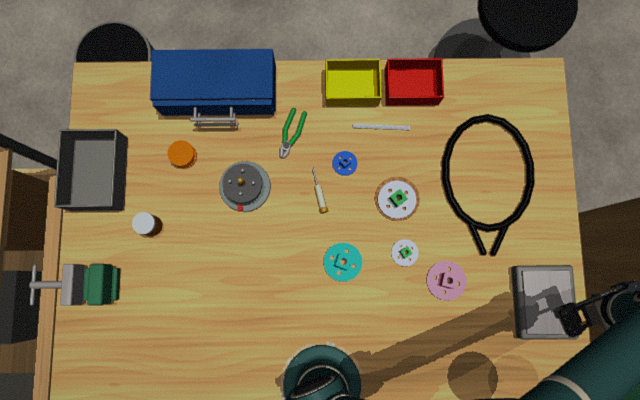

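View pics/side0.png

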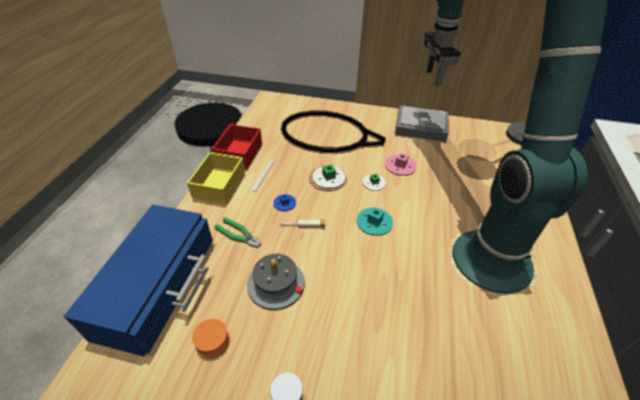

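Candidates by top-view pixel: large aluminium disc with green grip (398,198), small aluminium (405,252), blue (344,162), turquoise (342,262), pink (446,281). By the description it is the larger aluminium one at (398,198), about (0.511,-0.22). The machine is at (244,185), spool at (181,153), jar at (146,224), awl at (320,190). Next: wrist views from two opposite yaws.

```bash
cat > h.py <<'E'
from station import env, effector, solver, viewer, workorder, search_frame, tip_of
import numpy as np, cv2
def R(phi):
    c,s=np.cos(phi),np.sin(phi); return np.array([[c,s,0],[s,-c,0],[0,0,-1.]])
def wrist(fn):
    s=env.sense(); p,d=viewer.read_camera("wrist"); i=viewer.camera_info("wrist"); K=i["intrinsics"]
    v,u=np.mgrid[0:400,0:640]
    P=np.stack([(u-K[0,2])/K[0,0]*d,-(v-K[1,2])/K[1,1]*d,-d,np.ones_like(d)],-1)
    W=(P@i["T_tool_cam"].T)[...,:3]@s["tcp_rot"].T+s["ee_pos"]; W[d<=0]=np.nan
    np.savez("pics/"+fn+".npz",p=p,W=W,d=d,pos=s["ee_pos"],rot=s["tcp_rot"]); cv2.imwrite(f"pics/{fn}.png",p[:,:,::-1])
    return p,W
def det(cam,name,f=tip_of): return [(np.round(r["at"],4).tolist(),round(r["score"],2)) for r in f(cam,name)]
E
python3 - <<'E'
from h import *
for k,(xy,z,names) in enumerate([((.512,-.222),.2,["plate_grip","plate"]),((.556,.222),.26,["spigot_tip","flange_face"])]):
    th=np.arctan2(xy[1],xy[0])
    for j,ph in enumerate([th,th+np.pi][::1 if k==0 else -1]):
        try: env.reach([xy[0],xy[1],z],R(ph))
        except env.PlanningError as e: print(k,j,e); continue
        p,W=wrist(f"w{k}{j}"); print(k,j,env.sense()["t"],env.sense()["joint_positions"][6])
        for n in names: print(n,det("wrist",n))
        h=cv2.cvtColor(p,cv2.COLOR_RGB2HSV)
        near=np.hypot(W[...,0]-xy[0],W[...,1]-xy[1])<.07
        if k==0:
            m=(near&(h[...,0]>40)&(h[...,0]<85)&(h[...,1]>100)&(W[...,2]>.03))
            zt=np.nanmedian(W[m][:,2]); q=W[m&(abs(W[...,2]-zt)<.004)][:,:2]
            print("grip n",len(q),"ztop",zt,cv2.minAreaRect((q*1000).astype(np.float32)))
        for lo,hi in [(0,.003),(.004,.009),(.01,.018),(.04,.055),(.057,.063),(.064,.08),(.085,.12)]:
            q=W[near&(W[...,2]>lo)&(W[...,2]<hi)]
            if len(q): print(lo,hi,len(q),np.median(q,0).round(4))
E
```

```text
0 0 2.425 -1.6637454647381207
plate_grip [([0.6254, -0.0732, 0.0269], 0.77), ([0.3376, -0.062, 0.0413], 0.68), ([0.3567, -0.2417, 0.0291], 0.67)]
plate [([0.5117, -0.2206, 0.006], 0.91), ([0.6221, -0.072, -0.0003], 0.86), ([0.2783, -0.3576, -0.0022], 0.75), ([0.3347, -0.0662, -0.0022], 0.66), ([0.3611, -0.2407, -0.0], 0.59)]
grip n 906 ztop 0.04885354142513072 ((515.2869262695312, -221.83413696289062), (35.697113037109375, 35.95039749145508), 36.914981842041016)
0 0.003 1143 [ 0.4663 -0.2097  0.0011]
0.004 0.009 2600 [ 0.5405 -0.237   0.007 ]
0.01 0.018 5364 [ 0.5216 -0.2247  0.015 ]
0.04 0.055 977 [ 0.5157 -0.2224  0.0489]
0 1 5.0417 1.2418335940473666
plate_grip [([0.5162, -0.219, 0.0497], 0.85), ([0.6288, -0.0728, 0.0259], 0.79), ([0.2802, -0.3551, 0.0457], 0.58), ([0.3608, -0.2413, 0.0315], 0.55)]
plate [([0.3594, -0.2382, 0.0012], 0.92), ([0.2815, -0.359, -0.0024], 0.81), ([0.6226, -0.0732, 0.0014], 0.8), ([0.5117, -0.2247, 0.0091], 0.66)]
grip n 901 ztop 0.04889496426886805 ((514.1365356445312, -221.0705108642578), (35.409332275390625, 36.21418762207031), 36.8702507019043)
0 0.003 1419 [ 0.4637 -0.2124  0.0011]
0.004 0.009 2480 [ 0.5211 -0.2241  0.007 ]
0.01 0.018 5337 [ 0.5077 -0.218   0.015 ]
0.04 0.055 972 [ 0.514  -0.2204  0.049 ]
1 0 6.8417 1.1194182084027173
spigot_tip [([0.5589, 0.2196, 0.1072], 0.57)]
flange_face [([0.5553, 0.2194, 0.0611], 0.66)]
0.01 0.018 1723 [0.5136 0.206  0.013 ]
0.04 0.055 11 [0.5064 0.1991 0.0534]
0.057 0.063 6148 [0.5541 0.2184 0.061 ]
0.064 0.08 226 [0.5566 0.2195 0.0763]
0.085 0.12 194 [0.5561 0.2198 0.1019]
1 1 8.9583 -1.1646917780039563
spigot_tip [([0.5566, 0.2169, 0.1064], 0.78), ([0.5567, 0.2184, 0.0017], 0.68)]
flange_face [([0.5525, 0.2156, 0.0608], 0.86)]
0.01 0.018 1652 [0.5934 0.2593 0.013 ]
0.04 0.055 12 [0.6102 0.241  0.0529]
0.057 0.063 6165 [0.5633 0.2223 0.061 ]
0.064 0.08 230 [0.5606 0.2209 0.0762]
0.085 0.12 197 [0.5613 0.221  0.1021]
```

```bash
python3 - <<'E'
import numpy as np, cv2
from scipy.cluster.hierarchy import fcluster, linkage
for j in (0,1):
    f=np.load(f"pics/w1{j}.npz"); W=f["W"]; 
    near=np.hypot(W[...,0]-.556,W[...,1]-.22)<.07
    q=W[near&(W[...,2]>.0745)&(W[...,2]<.079)][:,:2]
    l=fcluster(linkage(q),.006,"distance")
    C=[]
    for k in set(l):
        c=q[l==k]
        if len(c)<4: continue
        r=(c.min(0)+c.max(0))/2; C.append(r); print(j,len(c),r.round(4),c.mean(0).round(4))
    C=np.array(C)
    sp=W[near&(W[...,2]>.103)&(W[...,2]<.11)]; t=(sp.min(0)+sp.max(0))/2
    t=sp.mean(0)
    print("spigot tip",len(sp),t)
    fl=W[near&(W[...,2]>.057)&(W[...,2]<.064)][:,:2]; print("flange circ",cv2.minEnclosingCircle((fl*1000).astype(np.float32)))
    print("stud ctr",C.mean(0))
    v=C-C.mean(0); a=np.arctan2(v[:,1],v[:,0]); print("r",np.hypot(*v.T),"ang", np.degrees(np.angle(np.exp(4j*a).mean())/4),np.degrees(a)%90)
a=[cv2.imread("pics/w01.png")[40:340,130:530],cv2.imread("pics/w11.png")[40:340,130:530]]
cv2.imwrite("pics/crop1.png",np.hstack(a))
E
```

```text
0 35 [0.591  0.2179] [0.5905 0.2178]
0 36 [0.5606 0.253 ] [0.5604 0.2532]
0 40 [0.5554 0.1877] [0.5552 0.1877]
0 36 [0.5251 0.2228] [0.5251 0.2226]
0 7 [0.5513 0.2196] [0.551  0.2191]
spigot tip 87 [0.55769598 0.22039091 0.10455032]
flange circ ((557.9365234375, 220.41859436035156), 55.96046447753906)
stud ctr [0.556677   0.22020568]
r [0.03437795 0.03307931 0.03254129 0.03168802 0.00539155] ang -2.400392934502908 [86.07787734 83.13664369 87.69160768 85.27361853  6.2495948 ]
1 37 [0.5269 0.2227] [0.5268 0.2228]
1 36 [0.5566 0.1873] [0.5569 0.1874]
1 37 [0.5621 0.2529] [0.5621 0.2529]
1 40 [0.5921 0.2177] [0.5921 0.2178]
1 10 [0.5633 0.2211] [0.5649 0.2223]
spigot tip 84 [0.55946558 0.22049428 0.10482227]
flange circ ((559.1174926757812, 220.16456604003906), 56.073081970214844)
stud ctr [0.56019313 0.22036048]
r [0.03340506 0.03321822 0.03264198 0.03202075 0.0032339 ] ang -1.5137376488761243 [85.96303631 83.77614802 86.73644975 85.27722425 12.82952698]
```

View pics/crop1.png

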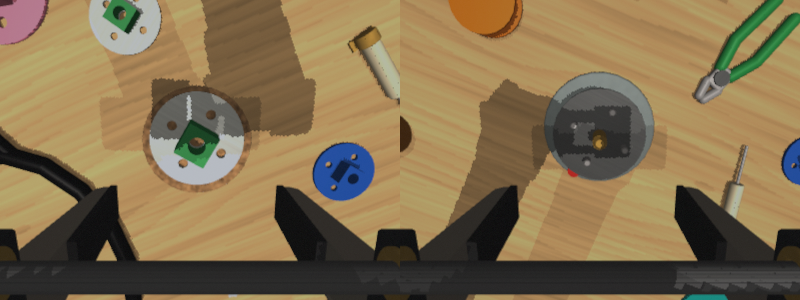

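The left crop shows the large aluminium plate with green grip on its cork pad at (197,144). The right crop shows the flange at (600,130) with four studs. Two views agree:

| Item | Position | Height | Angle |
|---|---|---|---|
| Grip | (0.5147, -0.2215) | top at 0.049 | yaw 36.9° |
| Axis | (0.5587, 0.2203) | tip at 0.1047, face at 0.061 | studs at -4.5° |

Heights match the text to about 1 mm, so I grasp now.

```bash
python3 - <<'E'
from h import *
ph=np.radians(36.9); g=[.5147,-.2215]
env.reach(g+[.11],R(ph)); env.movel(g+[.0195],rate=.12)
print(env.sense()["ee_pos"],env.sense()["wrist_force"])
effector.grasp(25); s=env.sense(); print(s["t"],s["ee_pos"],s["gripper_width"],s["grasp_force"],s["wrist_force"])
env.movel(g+[.10],rate=.1); env.movel(g+[.20],rate=.2); env.pause(.2)
s=env.sense(); print(s["t"],s["ee_pos"],s["gripper_width"],s["grasp_force"],s["wrist_force"],s["moment"])
p,W=wrist("w2")
print(det("wrist","plate",search_frame)[:2])
E
```

```text
[ 0.51508212 -0.22191282  0.0199995 ] [0.28898239 0.42032695 0.2764055 ]
12.5667 [ 0.51468755 -0.22152934  0.01947065] 0.035881779362909434 24.999847412109375 [1.00515498 0.0871737  0.62810312]
14.375 [ 0.51387933 -0.22115278  0.19862822] 0.03577436572918554 24.99967608600855 [ 0.82520844 -0.47863859 -2.26922712] [ 0.03631571 -0.01462371  0.00753374]
[([0.3485, -0.0682, 0.0076], 0.94), ([0.3002, -0.3399, 0.0066], 0.81)]
```

View pics/w2.png

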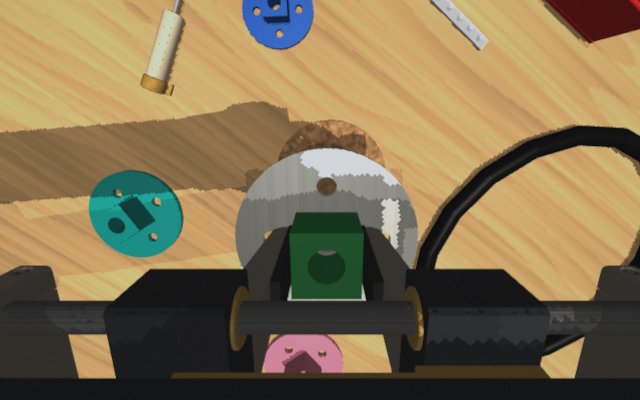

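The plate is held level in the fingers, grip at (327,255), bare cork pad behind it, far hole at (326,186). I'll measure its in-hand offset, then carry it over the spigot.

```bash
python3 - <<'E'
from h import *
f=np.load("pics/w2.npz"); T=(f["W"]-f["pos"])@f["rot"]   # tool coords
h=cv2.cvtColor(f["p"],cv2.COLOR_RGB2HSV); v,u=np.mgrid[0:400,0:640]
m=(h[...,0]>40)&(h[...,0]<85)&(h[...,1]>80)&(abs(u-327)<45)&(v>200)&(v<305)
q=T[m]; zt=np.nanpercentile(q[:,2],5); top=q[abs(q[:,2]-zt)<.003]; print("top z",zt,"x",top[:,0].min(),top[:,0].max(),"y",top[:,1].min(),top[:,1].max())
m2=(v>150)&(v<215)&(u>240)&(u<415); pl=T[m2]; z=np.nanmedian(pl[:,2]); print("plate z",z)
pp=T[m2&(abs(T[...,2]-z)<.004)]
far=pp[:,0].max(); print("far edge x-55",far-.055)
hole=T[m2&(T[...,2]>z+.01)&(abs(u-326)<15)&(abs(v-186)<14)]; print("hole px",len(hole))
hm=(m2&~(abs(T[...,2]-z)<.004)&(abs(u-326)<15)&(abs(v-186)<14)); K=viewer.camera_info("wrist")
vv,uu=np.nonzero(hm); print("hole c",uu.mean(),vv.mean())
k=K["intrinsics"];Tc=K["T_tool_cam"]
r=Tc[:3,:3]@np.array([(uu.mean()-k[0,2])/k[0,0],-(vv.mean()-k[1,2])/k[1,1],-1]); P=Tc[:3,3]+r*(z-Tc[2,3])/r[2]; print("hole tool",P)
env.reach([.5587,.2203,.20],R(np.radians(85.5))); env.pause(.2); s=env.sense(); print(s["t"],s["ee_pos"],s["wrist_force"],s["tcp_rot"][:,0],s["tcp_rot"][:,2],s["joint_positions"])
E
```

```text
top z -0.03043517753627799 x -0.0181039554194488 0.01895204805785097 y -0.01852119664159692 0.017986377439254134
plate z 0.0046476633684237505
far edge x-55 -0.0009553405928497335
hole px 256
hole c 326.33788395904435 185.45733788395904
hole tool [ 3.39857240e-02 -9.88108906e-05  4.64766337e-03]
16.3083 [0.55909289 0.2190082  0.20015001] [ 0.24409759 -0.32539498 -3.17646531] [ 8.07078260e-02  9.96737802e-01 -2.31291188e-05] [ 1.93705898e-04 -3.88895658e-05 -9.99999980e-01] [-1.11221357  0.53369023  0.94075227  1.78790737 -0.48698957  1.07206509
 -0.07696023]
```

```bash
cat >> h.py <<'E'
AX=np.array([.5587,.2203])
E
python3 - <<'E'
from h import *
off=np.zeros(3)
def go(z,rate):
    env.movel([*(AX+off[:2]),z+off[2]],R(np.radians(85.5)),rate=rate)
for i in range(2):
    go(.13,.1); env.pause(.25); s=env.sense(); e=np.r_[AX,.13]-s["ee_pos"]; print(s["t"],e*1000); off+=e
go(.13,.05); env.pause(.15); s=env.sense(); F0=s["wrist_force"]; M0=s["moment"]; print(s["t"],s["ee_pos"],F0,s["tcp_rot"][:,0])
np.savez("st.npz",off=off,F0=F0,M0=M0)
for z in np.r_[np.arange(.127,.0925,-.003)]:
    go(z,.04); s=env.sense(); F=s["wrist_force"]-F0
    print(round(s["t"],2),round(z,4),((s["ee_pos"]-[*AX,z])*1000).round(2),F.round(1),(s["moment"]-M0).round(2))
    if np.linalg.norm(F)>7: break
E
```

```text
17.4083 [-0.29864614 -0.18315948 -0.54550436]
17.9083 [0.28112835 0.17526052 0.52933074]
18.3083 [0.5586902  0.22027935 0.129991  ] [ 0.4482919   0.4162503  -1.83819696] [7.84620017e-02 9.96917105e-01 2.21169998e-05]
18.56 0.127 [-0.22 -0.08 -0.33] [-0.5 -0.5  0. ] [-0.04 -0.02  0.06]
18.81 0.124 [-0.17 -0.01 -0.24] [-0.2 -0.3 -0.2] [-0.04  0.05 -0.04]
19.06 0.121 [-0.18 -0.03 -0.25] [-0.  -0.1  0.1] [-0.03  0.02  0.04]
19.31 0.118 [-0.19 -0.04 -0.26] [-0.6 -0.5 -1. ] [-0.03 -0.05 -0.02]
19.56 0.115 [-0.19 -0.07 -0.26] [-0.7 -0.3 -0.1] [-0.03  0.02  0.01]
19.81 0.112 [-0.19 -0.05 -0.27] [ 0.5 -1.1 -0.3] [ 0.01 -0.    0.01]
20.06 0.109 [-0.15 -0.05 -0.24] [-0.2 -0.1  0. ] [-0.01  0.03  0.01]
20.31 0.106 [-0.11 -0.06 -0.24] [-1.  -0.4 -0.5] [-0.01  0.02 -0.02]
20.56 0.103 [-0.1  -0.04 -0.22] [ 0.3 -0.3 -0.2] [-0.01 -0.06 -0.03]
20.81 0.1 [-0.06 -0.05 -0.23] [-0.6 -0.9 -0.3] [ 0.01 -0.03  0.  ]
21.06 0.097 [-0.05 -0.05 -0.2 ] [-0.6 -0.4 -0.5] [-0.03 -0.03  0.  ]
21.31 0.094 [-0.04 -0.05 -0.24] [-1.   0.1 -0.2] [-0.04 -0.   -0.05]
```

Threaded cleanly. Next: 0.5 mm steps over the studs, feeling the force.

```bash
python3 - <<'E'
from h import *
S=np.load("st.npz"); off,F0,M0=S["off"],S["F0"],S["M0"]
z=.0935
while z>.0722:
    z-=.0005 if z<.0775 or z>.0865 else .001
    env.movel([*(AX+off[:2]),z+off[2]],R(np.radians(85.5)),rate=.01); s=env.sense(); F=s["wrist_force"]-F0
    print(round(s["t"],2),round(z,4),((s["ee_pos"]-[*AX,z])*1000).round(2),F.round(1),(s["moment"]-M0).round(2))
    if np.linalg.norm(F)>5: break
np.save("z.npy",z)
E
```

```text
21.56 0.093 [ 0.04  0.01 -0.  ] [-0.6 -1.  -0.7] [-0.02  0.02  0.02]
21.81 0.0925 [-0.02 -0.03 -0.01] [-0.4 -1.1 -0.4] [0.01 0.02 0.  ]
22.06 0.092 [-0.04 -0.02 -0.03] [-0.6 -1.2 -1.2] [-0.04  0.04  0.06]
22.31 0.0915 [-0.04 -0.02 -0.05] [-1.  -1.3 -0.8] [0.02 0.05 0.04]
22.56 0.091 [-0.01 -0.01 -0.05] [0.  0.  0.1] [-0.04 -0.01  0.03]
22.81 0.0905 [-0.03 -0.04 -0.06] [-0.  -1.  -0.1] [ 0.02 -0.02 -0.05]
23.06 0.09 [-0.05 -0.07 -0.06] [-0.5 -0.7 -0.2] [-0.05  0.01  0.  ]
23.31 0.0895 [-0.05 -0.01 -0.05] [ 0.1 -1.3 -0.6] [-0.02 -0.02  0.03]
23.56 0.089 [-0.05 -0.02 -0.06] [-0.2  0.6 -1.1] [-0.02 -0.03 -0.04]
23.81 0.0885 [-0.03 -0.02 -0.05] [-0.7 -0.3 -0. ] [-0.06 -0.07  0.02]
24.06 0.088 [-0.06 -0.01 -0.06] [ 0.  -0.7 -0.8] [ 0.   -0.    0.01]
24.31 0.0875 [-0.07 -0.03 -0.07] [-0.7 -0.7  0. ] [0.02 0.04 0.03]
24.56 0.087 [-0.05 -0.01 -0.06] [-0.5 -0.3 -0.2] [-0.02 -0.02 -0.03]
24.81 0.0865 [-0.06  0.01 -0.07] [-0.1 -0.  -0.2] [0.   0.04 0.05]
25.06 0.0855 [-0.08 -0.01 -0.11] [ 0.2 -0.4 -0.7] [-0.03 -0.02  0.02]
25.31 0.0845 [-0.11 -0.05 -0.13] [-0.  -1.  -0.2] [-0.07  0.05  0.  ]
25.
[... 402 characters left out ...]
  -0.05 -0.04]
27.06 0.0775 [-0.06 -0.04 -0.09] [-0.8 -0.1 -1.1] [-0.01  0.   -0.05]
27.31 0.077 [-0.03 -0.03 -0.06] [-0.8 -0.1  0.9] [-0.03  0.02  0.  ]
27.56 0.0765 [-0.06 -0.02 -0.07] [ 0.5 -0.4 -0.8] [-0.02 -0.01 -0.04]
27.81 0.076 [-0.05 -0.   -0.03] [-1.1  0.2  0.1] [-0.03  0.02  0.03]
28.06 0.0755 [-0.01 -0.01 -0.03] [0.1 0.6 0.7] [-0.02 -0.   -0.07]
28.31 0.075 [-0.04 -0.02 -0.06] [-0.6 -0.  -0.2] [-0.02 -0.03  0.03]
28.56 0.0745 [-0.05  0.01 -0.06] [-0.6 -1.2 -0. ] [-0.05 -0.01  0.03]
28.81 0.074 [-0.06 -0.04 -0.07] [-0.8 -0.6 -1.1] [-0.05 -0.03 -0.03]
29.06 0.0735 [0.05 0.04 0.01] [-0.1  0.1 -0. ] [-0.03 -0.09 -0.01]
29.31 0.073 [0.07 0.02 0.5 ] [-2.9 -0.8  7.1] [-0.12  0.51  0.01]
```

The plate passed the studs without resistance and bottomed at 0.0735, the predicted home height. I'll ease off, release, retreat and check.

```bash
python3 - <<'E'
from h import *
S=np.load("st.npz"); off=S["off"]; F0=S["F0"]
env.movel([*(AX+off[:2]),.0734+off[2]],R(np.radians(85.5)),rate=.01); print(env.sense()["wrist_force"]-F0)
effector.release(); env.pause(.2); s=env.sense(); print(s["t"],s["gripper_width"],s["ee_pos"])
env.movel([*(AX+off[:2]),.15],rate=.08); env.movel([*AX,.24],rate=.15); env.pause(.3)
p,W=wrist("w3"); print(env.sense()["t"])
near=np.hypot(*np.moveaxis(W[...,:2]-AX,-1,0))<.07
for lo,hi in [(.055,.0645),(.065,.072),(.0725,.08),(.097,.1035),(.1035,.11)]:
    q=W[near&(W[...,2]>lo)&(W[...,2]<hi)]
    if len(q): print(lo,hi,len(q),np.median(q,0).round(4),q[:,2].std())
q=W[near&(W[...,2]>.065)&(W[...,2]<.072)]
c=np.linalg.lstsq(np.c_[q[:,:2]-AX,np.ones(len(q))],q[:,2],rcond=None)[0]; print("tilt",c)
print(cv2.minEnclosingCircle((q[:,:2]*1000).astype(np.float32)))
E
```

```text
[-2.1758175  -0.77051401  4.57141504]
30.6917 0.0916741671129963 [0.55839426 0.22028302 0.07308396]
32.9
0.055 0.0645 256 [0.5505 0.2551 0.0609] 0.0013246907045504305
0.065 0.072 5787 [0.5612 0.2276 0.0691] 0.0007843893897653804
0.0725 0.08 223 [0.5597 0.2231 0.0769] 0.0013905364435855187
0.097 0.1035 877 [0.5599 0.2221 0.1027] 0.0012738158186172736
0.1035 0.11 323 [0.5598 0.2215 0.104 ] 0.0006481088088684367
tilt [6.71581712e-05 3.25289256e-05 6.90352178e-02]
((560.2326049804688, 220.15194702148438), 55.126434326171875)
```

View pics/w3.png

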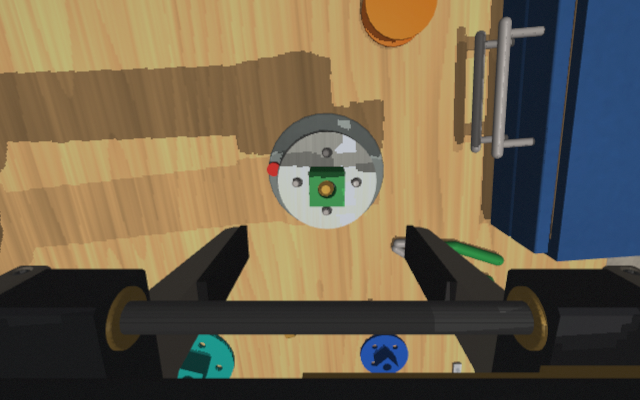

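The plate sits level on the flange, grip at (326,188), with a stud visible in each hole at (326,153), (297,183), (356,183) and (326,211). Its top is at 0.069, the flange face plus 8 mm. The gripper is clear.

```bash
python3 -c "
from station import workorder; print(workorder.finish_job())"
```

```text
the job is handed in; nothing more can be done
None
```

The aluminium index plate is fully home and level on the flange with a stud in each of its four holes; it went down pre-aligned from the camera measurement, so no turning was needed, with about 8 N felt at touchdown, and the job was released and handed in at about 33 s (no verdict was returned).

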